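# Close the chip guard of the wood lathe

## Task

Get the lathe ready to run: take the turning gouge off the lathe's tool shelf and lay it flat, gently, on the green mat. Then lower the open chip guard gently down onto its stop, without letting it slam, and after that slide the red guard lock fully home over the closed guard. Leave the sanding block and everything else on the bench where they are.

Things in the scene. Friction and masses are not known exactly. Their poses are not given: they have to be found in the camera images.
- lathe: Compact grey wood lathe, fixed. Origin: centre of its underside; x points to its back, the bed runs along y. In its frame (mm): bed x -50..50, y -190..190, top z 60; headstock x -45..45, y 90..190, top 150; tailstock x -38..38, y -185..-115, top 145; wooden workpiece of 36 diameter between them, axis x 0, z 105; black hand wheels at the ends, out to y 212 and -207, top 145
- shelf (a point): Centre of the top of the lathe's steel tool shelf, in front of the bed: 112 mm (lathe x) by 210 mm (lathe y), 60 mm above the bench
- guard_hinge (a point): Point on the guard's hinge line, in the middle of the guard's width: in the lathe's frame at x 50, y -10, z 155 mm. The hinge line runs along the lathe's y.
- guard (a joint): Angle of the chip guard (rad): 0 = closed, resting on its stop; grows as it swings up and back; at 1.57 its top panel stands upright. The hinge is stiff: the guard stays where it is left (about 0.4 N m to move it) and goes back to 2.0 at most.
- guard_edge (a point): Middle of the front edge of the guard's outer (upper) face, 120 mm from the hinge line. Guard: clear plastic with yellow edges, 170 mm wide; top panel 120 mm deep, 6 thick, inner face in the plane of the hinge line (outer face at z 161 mm when closed). Axes: z outward normal of the panel, -x from hinge to front edge
- guard_pull (a point): Middle of the outer end of the red pull (70 x 18 x 12 mm) on the outside of the guard's lip. The lip joins the panel's front edge at right angles and is 85 mm long; closed, it points down, with its end 10 mm above the tool shelf; the pull is 40 mm from the hinge plane
- lock (a joint): Travel of the guard lock (m): 0 = open, 0.05 = fully home at its end stop. It slides along the lathe's -y, from the headstock over the guard, against about 2 N.
- lock_top (a point): Centre of the top of the lock's red grip: a block 32 mm (lathe x) by 26 mm (lathe y) by 36 mm high on the headstock, its foot at z 153 mm, top at 189 mm. A flat steel tongue points from it towards the guard.
- gouge: Turning gouge, 190 mm long, 0.16 kg. Origin: underside, about at its balance point. Its x axis points to the blade's tip (at +90 mm); the square wooden handle runs from x -100 to 20, 26 mm wide and 24 mm high; the steel blade is 14 mm wide, 11..19 mm above the underside. At the start it lies on the tool shelf, blade towards the workpiece, under the guard's lip when that is closed.
- mat: Green cutting mat lying flat on the bench, fixed, 250 mm (x) x 120 mm (y) x 4 mm. Origin: centre of its underside.
- crate: Open plywood crate with square wood blanks, fixed, 200 x 120 mm, 80 mm high with the blanks. Origin: centre of its underside. It stands on the other side from the mat.
- sanding_block: Blue sanding block 50 (x) x 70 (y) x 25 mm, loose, on the tool shelf beside the gouge. Origin: centre of its underside. Leave it.
- glue: Yellow glue bottle, 60 mm diameter, 170 mm high, standing loose. Origin: underside. Leave it.
- wax: Orange wax tin, 76 mm diameter, 70 mm high, loose. Origin: underside. Leave it.
- bowl: Dark turned bowl, 110 mm diameter, 50 mm high, loose. Origin: underside. Leave it.
- mallet: Hammer, 200 mm long, lying loose on the bench in front of the lathe. Leave it.
- blank: Dark wood blank 160 x 50 x 45 mm, loose, lying in front of the lathe. Origin: centre of its underside. Leave it.
Not all that is in view belongs to the job. Of the things that look like the gouge, the smallest one is meant.

How it is judged:
By the outcome, as a careful person would: the job done as asked, in the order asked, and still so for the second after the job is handed in, with the robot touching nothing.
It also fails if it takes over 72 s, if anything falls off the work surface, if the arm or the gripper's body presses on something with over 40 N, if the wrist force passes 120 N, or if a joint passes its speed limit or range.

## Robot

A 7-joint arm with a two-finger parallel gripper is mounted at the origin on the work surface. World frame = base frame: x ahead of the robot, y to its left, z up, the work surface at z = 0. Lengths are in m, angles in rad, forces in N, time in s.
With the tool pointing down it reaches from about 0.425 to 0.875 m from the base axis. Payload 8.4 kg.
Tool frame: the origin (TCP) lies at the very end of the fingers, on their centre line; the grasp point (between the pads) lies 19 mm behind it (robot.grip_point_offset is the z of the grasp point in the tool frame, in m); z points along the fingers, y is the line along which they close (so a half turn about z gives the same grasp; the last joint's range is limited). The gripper opens to 87 mm and grips with 3 to 60 N. Pads are 19 mm wide; open, the fingers measure 117 mm over their backs; the gripper's body (75 mm by 190 mm) begins 51 mm behind the grasp point.
Start: joints at [-1.383, 0.333, 0.04, 1.465, -0.013, 1.343, -0.059], TCP at [0.184, 0.623, 0.223] pointing down, gripper open.
Joint ranges: [-2.58, 2.58], [-0.38, 2.09], [-1.3, 1.39], [0.25, 2.4], [-1.5, 4.64], [0.08, 2.09], [-2.65, 2.65]. Speed limits (rad/s): [2.22, 2.22, 2.79, 2.79, 3.14, 3.14, 3.14].

## Interface

Orientations are given as a rotation vector (axis times angle).
In Python, from rig import robot, capture, camera_info, order gives the robot as it stands.
- The arm moves only by the shell command python3 -m crank 'ROWS' [FORCE]. ROWS is JSON, a list of rows, each an object of numbers: "ax", "ay", "az": the turn, a rotation vector about the tool's x, y, z in rad; "x", "y", "z": the shift along the tool's x, y, z in m; "grip": the finger opening in m, from 0 to 0.087. In form: [{"ax": .., "ay": .., "az": .., "x": .., "y": .., "z": .., "grip": ..}, ...]. A call has 1 to 10 rows; each row is the pose to reach, as a shift and turn from the pose commanded when the call began, along the tool's axes at that moment; what a row does not reach only later rows make up. A row lasts 1/10 s, in which the tool goes at most 50 mm and 8.59 degrees, less where a joint would pass 70% of its speed; a pose out of reach is approached as far as the arm can. A call with a gripper value outside its range is refused whole. The fingers move at their own pace and stop on an object; FORCE is the grip in N (left out, the last holds). Time passes only in rows, so rows that repeat a pose let the fingers close. It gives the time, the measured TCP pose, the force, the opening and the grip force at its end, in the units of the state.
- robot.read_state(): the state, without advancing time (a new reading comes with each control period).
- capture(name): name is "scene" or "top" or "wrist"; returns (picture, depth): 384x512x3 uint8, blue, green, red; 384x512 float32, m along the optical axis (not along the pixel's ray), 0 where there is no reading.
- camera_info(name): a dict with "intrinsics" (3x3 intrinsics, pixels), "distortion" ([k1, k2, p1, p2, k3] as OpenCV has them; the pictures are not rectified), "extrinsics" (4x4, takes a point from camera to world coordinates). Camera axes: x right, y up, looking along -z (the intrinsics and any distortion apply to the point x, -y, -z); pixel columns grow to the right and rows downward; lengths in m; the calibration is good to about 2 mm. A picture is of the moment at which its call begins: read the wrist's pose just before it. camera_info takes no time and is no camera call; for the wrist camera it gives the pose at the moment of the call.
- order.close_job(): hands the job in; it is judged then, once.
The state is a dict: "time": time; "joint_pos": joint angles; "qd": joint speeds; "tau": joint torques, N m; "eef_pos": TCP position; "ee_rot": TCP orientation; "ft_force": force on the tool from outside, world axes, zero at the start; "moment": the same for the moment, N m; "width": finger opening in m; "grip_force": force on a finger pad.
Only numpy, scipy, OpenCV 4.12 (cv2) and the standard library are available. Lean on these libraries where they do the work, as an engineer would, in place of code of your own. Each camera call takes 0.05 s, during which the arm holds its last target. There are 200 camera calls.

## Working session

There is one attempt and no reset: what is moved stays moved. The work goes in short steps, Python scripts to look and compute and a shell command to move; the robot and the scene stay as the last step left them, time stands still between calls to the robot, and variables do not carry over. Pictures are saved under pics/ and viewed, at most 10 in all, crops included, and the job is handed in when it is done.

```bash
ls; mkdir -p pics; cat > h.py <<'E'
import numpy as np, cv2
from scipy.spatial.transform import Rotation as R
from rig import robot, capture, camera_info, order
def cloud(name):
    i=camera_info(name); im,d=capture(name)
    K=np.array(i["intrinsics"]);D=np.array(i["distortion"],float);T=np.array(i["extrinsics"])
    v,u=np.mgrid[0:384,0:512]
    p=cv2.undistortPoints(np.stack([u,v],-1).reshape(-1,1,2).astype(float),K,D).reshape(384,512,2)
    P=np.stack([p[...,0]*d,-p[...,1]*d,-d],-1)@T[:3,:3].T+T[:3,3]
    P[d==0]=np.nan
    return im,P
def st():
    s=robot.read_state(); print(round(s["time"],2),np.round(s["eef_pos"],4),np.round(s["ee_rot"],3),np.round(s["ft_force"],1),round(s["width"],4),np.round(s["grip_force"],1)); return s
def to_tool(p,s=None):
    s=s or robot.read_state(); return R.from_rotvec(s["ee_rot"]).inv().apply(np.array(p)-s["eef_pos"])
E
python3 - <<'E'
from h import *
st(); print(R.from_rotvec(robot.read_state()["ee_rot"]).as_matrix().round(3))
for n in("scene","top"):
    im,P=cloud(n); np.save(n+".npy",P); cv2.imwrite("pics/%s0.png"%n,im); cv2.imwrite("pics/%s0b.png"%n,cv2.resize(im,(800,600),interpolation=2))
    print(n,np.round(camera_info(n)["extrinsics"],3).tolist())
E
```

```text
pics
0.0 [0.1838 0.623  0.2217] [-4.490e-01 -3.109e+00  3.000e-03] [-0.2  0.  -0. ] 0.0871 0.0
[[-0.959  0.283 -0.   ]
 [ 0.283  0.959 -0.002]
 [-0.    -0.002 -1.   ]]
scene [[-0.089, -0.817, 0.57, 1.32], [0.996, -0.082, 0.037, -0.052], [0.016, 0.571, 0.821, 1.314], [0.0, 0.0, 0.0, 1.0]]
top [[-0.025, 0.991, -0.132, 0.282], [-1.0, -0.025, 0.008, -0.078], [0.005, 0.132, 0.991, 1.546], [0.0, 0.0, 0.0, 1.0]]
```

View pics/scene0b.png

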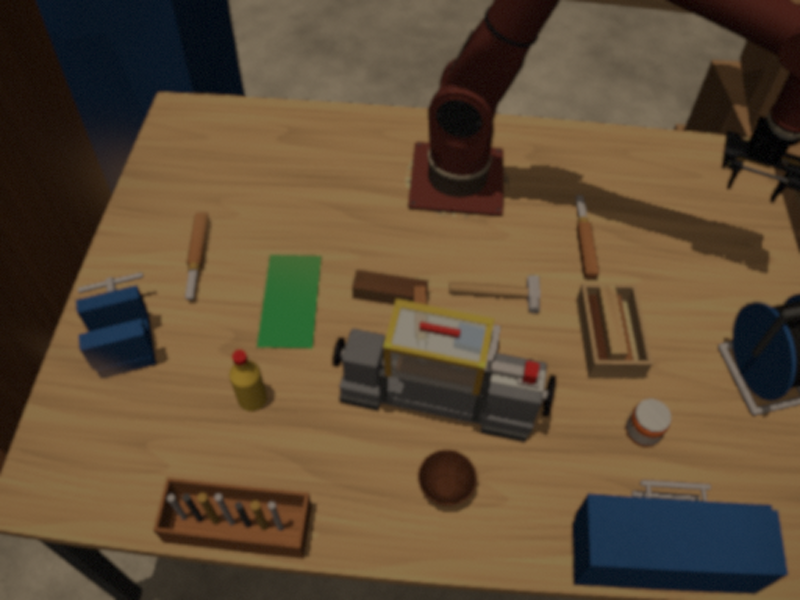

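View pics/top0b.png

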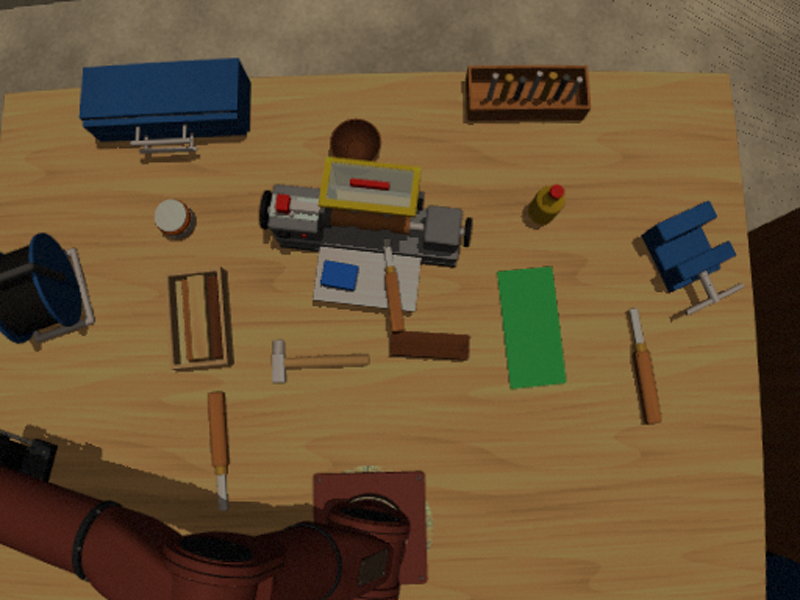

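Candidates for the gouge (top picture, 800x600): (394,288) on the shelf, (219,445) on the bench at left, and (645,368) on the bench at right. The one on the shelf is the smallest and lies as described. The guard stands open with its red pull at (370,184). The lock is at (283,203), the mat at (532,327) and the sanding block at (340,275).

```bash
python3 - <<'E'
from h import *
im=cv2.imread("pics/top0.png"); P=np.load("top.npy")
c=cv2.resize(im[95:225,155:310],None,fx=5,fy=4.6,interpolation=cv2.INTER_CUBIC); cv2.imwrite("pics/crop1.png",cv2.convertScaleAbs(c,alpha=1.6))
hsv=cv2.cvtColor(im,cv2.COLOR_BGR2HSV).astype(int); H,S,V=[hsv[...,i] for i in range(3)]
def seg(m,box):
    b=np.zeros(m.shape,bool); x0,y0,x1,y1=[int(q*.64) for q in box]; b[y0:y1,x0:x1]=1
    return P[m&b&np.isfinite(P[...,2])]
def rect(name,q):
    r=cv2.minAreaRect(q[:,:2].astype(np.float32)*1000); print(name,len(q),np.round(r[0],1),np.round(r[1],1),round(r[2],1),"z",np.round(np.percentile(q[:,2],[2,50,98]),3), "mean",q.mean(0).round(3))
rect("mat",seg((H>45)&(H<75)&(S>120),(480,250,590,400)))
rect("sand",seg((H>95)&(H<130)&(S>120),(310,250,370,300)))
q=seg((H<20)&(S>110)&(V>60),(375,225,412,325)); rect("handle",q[q[:,2]>.065])
q=P[int(225*.64):int(340*.64),int(300*.64):int(430*.64)].reshape(-1,3); 
s=q[(abs(q[:,2]-.06)<.006)]; rect("shelf",s)
rect("lock",seg(((H<6)|(H>174))&(S>150),(270,190,295,215)))
rect("pull",seg(((H<6)|(H>174))&(S>150),(340,170,400,200)))
rect("yellow",seg((H>20)&(H<35)&(S>150),(310,150,430,220)))
q=P[:,:,:].reshape(-1,3)
for n,z in(("headtop/tail",(.142,.156)),("bed",(.057,.064))):
    b=P[int(180*.64):int(270*.64),int(255*.64):int(480*.64)].reshape(-1,3); b=b[(b[:,2]>z[0])&(b[:,2]<z[1])]
    for side in (0,1):
        bb=b[(b[:,1]>np.nanmean(b[:,1]))==bool(side)]; rect(n+str(side),bb)
E
```

```text
mat 2663 [ 409.7 -350.7] [249.1 120.5] 4.2 z [-0.002  0.005  0.012] mean [ 0.408 -0.351  0.005]
sand 348 [516.8  45. ] [68.6 49.9] 78.8 z [0.078 0.085 0.093] mean [0.516 0.045 0.085]
handle 302 [511.4 -69. ] [ 40.5 192.4] 85.6 z [0.078 0.085 0.123] mean [ 0.478 -0.065  0.086]
shelf 2356 [514.3  -0. ] [265.1 210.4] 84.9 z [0.055 0.061 0.066] mean [ 0.539 -0.018  0.061]
lock 100 [643.  142.7] [23.9 30.4] 80.6 z [0.166 0.188 0.196] mean [0.641 0.142 0.186]
pull 131 [643.6 -27.3] [67.  12.1] 81.1 z [0.284 0.296 0.304] mean [ 0.643 -0.028  0.296]
yellow 760 [689.  -13.1] [215.  181.7] 81.9 z [0.025 0.281 0.29 ] mean [ 0.64  -0.026  0.274]
headtop/tail0 500 [ 604.  -155.6] [114.1  87.9] 66.3 z [0.142 0.147 0.153] mean [ 0.601 -0.163  0.147]
headtop/tail1 627 [641.8 133.7] [120.   91.8] 83.7 z [0.143 0.151 0.156] mean [0.636 0.126 0.15 ]
bed0 571 [ 592.  -115.2] [173.3 121.6] 88.9 z [0.057 0.061 0.064] mean [ 0.578 -0.094  0.061]
bed1 600 [595.5  76. ] [204.2 118.6] 88.4 z [0.057 0.061 0.064] mean [0.581 0.037 0.061]
```

View pics/crop1.png

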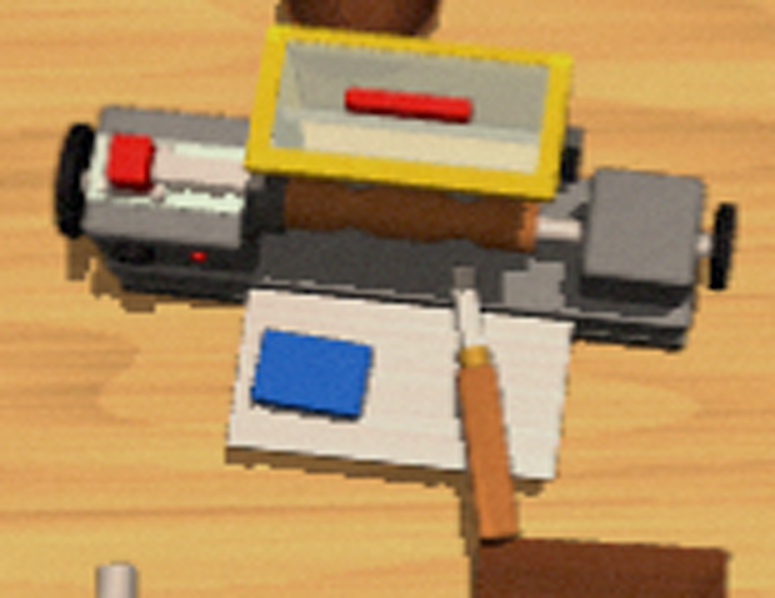

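The crop confirms the choice: the gouge with the short handle lies on the shelf, with its blade tip at crop (463,270) and its butt at (497,540), beside the blue block. The guard stands about upright. The red lock is at (130,160), with its tongue pointing right.

```bash
python3 - <<'E'
from h import *
im=cv2.imread("pics/top0.png"); P=np.load("top.npy"); 
hsv=cv2.cvtColor(im,cv2.COLOR_BGR2HSV).astype(int); H,S,V=[hsv[...,i] for i in range(3)]
# handle: crop px -> full: x=155+cx/5, y=95+cy/4.6
m=np.zeros(H.shape,bool); m[170:213,244:260]=1
q=P[m&(H<20)&(S>110)&np.isfinite(P[...,2])]; q=q[(q[:,2]>.074)&(q[:,2]<.095)]
r=cv2.minAreaRect(q[:,:2].astype(np.float32)*1000); print("handle",len(q),r, q[:,2].mean(), q[:,0].min(), q[:,0].max())
c,e,v=cv2.PCACompute2(q[:,:2],None); print(c,e,np.degrees(np.arctan2(e[0,1],e[0,0])))
print("tip", P[154:160,245:250].reshape(-1,3).round(3)[::5])
# lathe pose by template: head top & tail top points
def top(b,z0,z1):
    x0,y0,x1,y1=b; q=P[y0:y1,x0:x1].reshape(-1,3); return q[(q[:,2]>z0)&(q[:,2]<z1)]
hd=top((165,110,208,152),.144,.156); tl=top((268,128,300,165),.139,.151)
for n,q in(("head",hd),("tail",tl)):
    print(n,cv2.minAreaRect(q[:,:2].astype(np.float32)*1000),len(q),q.mean(0))
# guard geometry: points above z .2 in guard region
q=P[98:142,200:275].reshape(-1,3); q=q[q[:,2]>.2]; print("guard hi",np.percentile(q,[1,50,99],axis=0).round(3))
ye=(H>20)&(H<35)&(S>150); b=np.zeros(H.shape,bool); b[98:142,200:275]=1; q=P[ye&b]; q=q[q[:,2]>.25]
print(cv2.minAreaRect(q[:,:2].astype(np.float32)*1000), np.linalg.lstsq(np.c_[q[:,:2],np.ones(len(q))],q[:,2],rcond=None)[0])
# scene view of back of panel
P=np.load("scene.npy"); im=cv2.imread("pics/scene0.png"); hsv=cv2.cvtColor(im,cv2.COLOR_BGR2HSV).astype(int); H,S,V=[hsv[...,i] for i in range(3)]
q=P[190:250,240:325]; m=((H>20)&(H<35)&(S>150))[190:250,240:325]; q=q[m]; q=q[q[:,2]>.14]; print("yell scene",len(q),np.percentile(q,[1,50,99],axis=0).round(3)); np.save("y.npy",q)
E
```

```text
handle 313 ((467.1478271484375, -63.67715072631836), (132.32568359375, 25.042606353759766), 7.249098777770996) 0.08443735146570258 0.40074741746725495 0.5329403819645382
[[ 0.46350815 -0.06438744]] [[ 0.99344041  0.11435099]
 [-0.11435099  0.99344041]] 6.566192756066334
tip [[ 0.589 -0.045  0.061]
 [ 0.584 -0.045  0.065]
 [ 0.582 -0.045  0.063]
 [ 0.578 -0.044  0.063]
 [ 0.576 -0.044  0.06 ]
 [ 0.572 -0.044  0.062]]
head ((641.2037353515625, 134.24612426757812), (119.48688507080078, 91.81266784667969), 85.41461944580078) 602 [0.63638293 0.12447408 0.15062519]
tail ((603.4877319335938, -167.20535278320312), (92.09842681884766, 83.2325668334961), 81.76226043701172) 516 [ 0.5990094  -0.16417531  0.14561467]
guard hi [[ 0.591 -0.113  0.272]
 [ 0.641 -0.029  0.281]
 [ 0.694  0.056  0.3  ]]
((644.186279296875, -27.999290466308594), (173.1403350830078, 96.58645629882812), 82.10993957519531) [-0.11101574  0.01185235  0.3524853 ]
yell scene 586 [[ 0.588 -0.114  0.264]
 [ 0.634 -0.029  0.279]
 [ 0.698  0.06   0.287]]
```

```bash
python3 -m crank '[{"x":-0.346,"y":-0.235,"az":-0.2,"grip":0.06},{"x":-0.346,"y":-0.235,"az":-0.2,"grip":0.06},{"x":-0.346,"y":-0.235,"az":-0.2,"grip":0.06},{"x":-0.346,"y":-0.235,"az":-0.2,"grip":0.06},{"x":-0.346,"y":-0.235,"az":-0.2,"grip":0.06},{"x":-0.346,"y":-0.235,"az":-0.2,"grip":0.06},{"x":-0.346,"y":-0.235,"az":-0.2,"grip":0.06},{"x":-0.346,"y":-0.235,"az":-0.2,"grip":0.06},{"x":-0.346,"y":-0.235,"az":-0.2,"grip":0.06},{"x":-0.346,"y":-0.235,"az":-0.2,"grip":0.06}]' 20; cat >> h.py <<'E'
def plan(p,g=None,tilt=None):
    "tool shift to world TCP p; az so that tool y is (-sin g, cos g) (deg)"
    s=st(); M=R.from_rotvec(s["ee_rot"]).as_matrix(); print("shift",to_tool(p,s).round(4))
    y=M[:,1]; now=np.degrees(np.arctan2(-y[0],y[1])); print("yaw now",now.round(1),"M z",M[:,2].round(3))
    if g is not None:
        Md=np.array([[-np.cos(np.radians(g)),-np.sin(np.radians(g)),0],[-np.sin(np.radians(g)),np.cos(np.radians(g)),0],[0,0,-1]])
        print("turn",R.from_matrix(M.T@Md).as_rotvec().round(3))
E
python3 -c "
from h import *
plan((.495,-.060,.2),7)"
```

```text
0.1 [0.1838 0.623  0.2217] [-4.490e-01 -3.109e+00  2.000e-03] [-0.6  0.4 -0.8] 0.087 0.0
shift [-0.4917 -0.567   0.0226]
yaw now -16.4 M z [-0.    -0.001 -1.   ]
turn [-0.001 -0.    -0.409]schema error: expected keys ax, ay, az, x, y, z, grip
```

```bash
python3 -m crank '[{"ax":0,"ay":0,"az":-0.2,"x":-0.346,"y":-0.235,"z":0,"grip":0.06},{"ax":0,"ay":0,"az":-0.2,"x":-0.346,"y":-0.235,"z":0,"grip":0.06},{"ax":0,"ay":0,"az":-0.2,"x":-0.346,"y":-0.235,"z":0,"grip":0.06},{"ax":0,"ay":0,"az":-0.2,"x":-0.346,"y":-0.235,"z":0,"grip":0.06},{"ax":0,"ay":0,"az":-0.2,"x":-0.346,"y":-0.235,"z":0,"grip":0.06},{"ax":0,"ay":0,"az":-0.2,"x":-0.346,"y":-0.235,"z":0,"grip":0.06},{"ax":0,"ay":0,"az":-0.2,"x":-0.346,"y":-0.235,"z":0,"grip":0.06},{"ax":0,"ay":0,"az":-0.2,"x":-0.346,"y":-0.235,"z":0,"grip":0.06},{"ax":0,"ay":0,"az":-0.2,"x":-0.346,"y":-0.235,"z":0,"grip":0.06},{"ax":0,"ay":0,"az":-0.2,"x":-0.346,"y":-0.235,"z":0,"grip":0.06}]' 20; 
python3 -c "
from h import *
plan((.495,-.060,.2),7)"
```

```text
time: 1.1
eef_pos: [0.4514, 0.2966, 0.2224]
ee_rot: [0.146, 3.138, -0.001]
ft_force: [0.0, 0.0, 0.1]
width: 0.0605
grip_force: 0.0
1.1 [0.4514 0.2966 0.2224] [ 1.460e-01  3.138e+00 -1.000e-03] [0.  0.  0.1] 0.0605 0.0
shift [-0.0764 -0.351   0.0228]
yaw now -5.3 M z [ 0.    -0.001 -1.   ]
turn [-0.001  0.    -0.215]
```

```bash
python3 -m crank '[{"ax":0,"ay":0,"az":-0.215,"x":-0.0764,"y":-0.351,"z":0.023,"grip":0.06},{"ax":0,"ay":0,"az":-0.215,"x":-0.0764,"y":-0.351,"z":0.023,"grip":0.06},{"ax":0,"ay":0,"az":-0.215,"x":-0.0764,"y":-0.351,"z":0.023,"grip":0.06},{"ax":0,"ay":0,"az":-0.215,"x":-0.0764,"y":-0.351,"z":0.023,"grip":0.06},{"ax":0,"ay":0,"az":-0.215,"x":-0.0764,"y":-0.351,"z":0.023,"grip":0.06},{"ax":0,"ay":0,"az":-0.215,"x":-0.0764,"y":-0.351,"z":0.023,"grip":0.06},{"ax":0,"ay":0,"az":-0.215,"x":-0.0764,"y":-0.351,"z":0.023,"grip":0.06},{"ax":0,"ay":0,"az":-0.215,"x":-0.0764,"y":-0.351,"z":0.023,"grip":0.06},{"ax":0,"ay":0,"az":-0.215,"x":-0.0764,"y":-0.351,"z":0.023,"grip":0.06},{"ax":0,"ay":0,"az":-0.215,"x":-0.0764,"y":-0.351,"z":0.023,"grip":0.06}]' 20; 
python3 -c "
from h import *
im,P=cloud('wrist'); np.save('wrist.npy',P); cv2.imwrite('pics/wrist1.png',im)
hsv=cv2.cvtColor(im,cv2.COLOR_BGR2HSV).astype(int); H,S,V=[hsv[...,i] for i in range(3)]
m=(H<20)&(S>110)&(P[...,2]>.076)&(P[...,2]<.092)&(abs(P[...,1]+.062)<.035)
q=P[m]; print(cv2.minAreaRect(q[:,:2].astype(np.float32)*1000),len(q),q[:,2].mean(),q[:,0].min(),q[:,0].max())
plan((.495,-.060,.066),7)"
```

```text
time: 2.1
eef_pos: [0.4949, -0.054, 0.1994]
ee_rot: [0.204, -3.134, -0.001]
ft_force: [0.8, 0.1, 0.3]
width: 0.0599
grip_force: 0.0
((464.55413818359375, -59.30511474609375), (131.78675842285156, 25.552900314331055), 6.747132778167725) 4213 0.08363787047065398 0.3982289290463523 0.5304304489964714
2.15 [ 0.495  -0.0536  0.1994] [ 2.060e-01 -3.134e+00 -1.000e-03] [-0.9  0.3  0.2] 0.0601 0.0
shift [ 0.0007 -0.0064  0.1334]
yaw now 7.5 M z [-0.  0. -1.]
turn [ 0.001 -0.     0.009]
```

View pics/wrist1.png

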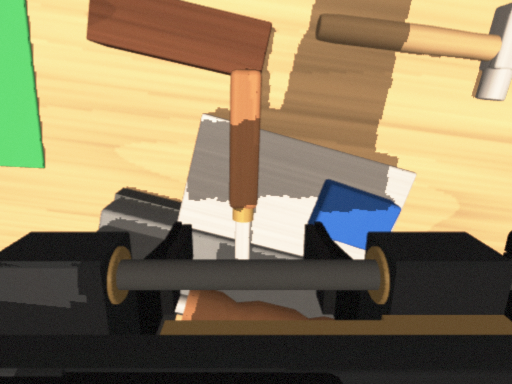

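The wrist view shows the gouge handle running from (247,70) to (243,208) and almost centred between the fingers. The sanding block at (355,215) is clear of them. I go down and grip.

```bash
python3 -m crank '[{"ax":0,"ay":0,"az":0.01,"x":0.003,"y":-0.002,"z":0.04,"grip":0.06},{"ax":0,"ay":0,"az":0.01,"x":0.003,"y":-0.002,"z":0.08,"grip":0.06},{"ax":0,"ay":0,"az":0.01,"x":0.003,"y":-0.002,"z":0.11,"grip":0.06},{"ax":0,"ay":0,"az":0.01,"x":0.003,"y":-0.002,"z":0.125,"grip":0.06},{"ax":0,"ay":0,"az":0.01,"x":0.003,"y":-0.002,"z":0.133,"grip":0.06},{"ax":0,"ay":0,"az":0.01,"x":0.003,"y":-0.002,"z":0.133,"grip":0.06},{"ax":0,"ay":0,"az":0.01,"x":0.003,"y":-0.002,"z":0.133,"grip":0.02},{"ax":0,"ay":0,"az":0.01,"x":0.003,"y":-0.002,"z":0.133,"grip":0.02},{"ax":0,"ay":0,"az":0.01,"x":0.003,"y":-0.002,"z":0.133,"grip":0.02},{"ax":0,"ay":0,"az":0.01,"x":0.003,"y":-0.002,"z":0.133,"grip":0.02}]' 20; python3 -m crank '[{"ax":0,"ay":0,"az":0,"x":0,"y":0,"z":0,"grip":0.02},{"ax":0,"ay":0,"az":0,"x":0,"y":0,"z":0,"grip":0.02},{"ax":0,"ay":0,"az":0,"x":0,"y":0,"z":0,"grip":0.02}]' 30
```

```text
time: 3.15
eef_pos: [0.4926, -0.0585, 0.0671]
ee_rot: [-0.185, 3.135, 0.0]
ft_force: [-0.2, -0.4, 0.4]
width: 0.0357
grip_force: 0.0
time: 3.45
eef_pos: [0.4924, -0.0585, 0.0668]
ee_rot: [-0.185, 3.136, 0.0]
ft_force: [-1.5, 0.5, 4.1]
width: 0.0257
grip_force: 29.9
```

```bash
python3 -m crank '[{"ax":0,"ay":0,"az":0,"x":0,"y":0,"z":-0.01,"grip":0.02},{"ax":0,"ay":0,"az":0,"x":0,"y":0,"z":-0.04,"grip":0.02},{"ax":0,"ay":0,"az":0,"x":0,"y":0,"z":-0.07,"grip":0.02},{"ax":0,"ay":0,"az":0.01,"x":0.02,"y":-0.035,"z":-0.08,"grip":0.02},{"ax":0,"ay":0,"az":0.02,"x":0.035,"y":-0.075,"z":-0.08,"grip":0.02},{"ax":0,"ay":0,"az":0.03,"x":0.052,"y":-0.115,"z":-0.08,"grip":0.02},{"ax":0,"ay":0,"az":0.04,"x":0.07,"y":-0.155,"z":-0.08,"grip":0.02},{"ax":0,"ay":0,"az":0.04,"x":0.086,"y":-0.195,"z":-0.08,"grip":0.02},{"ax":0,"ay":0,"az":0.04,"x":0.103,"y":-0.235,"z":-0.08,"grip":0.02},{"ax":0,"ay":0,"az":0.04,"x":0.113,"y":-0.265,"z":-0.08,"grip":0.02}]' 30; python3 -m crank '[{"ax":0,"ay":0,"az":0,"x":0.0045,"y":-0.0136,"z":0.03,"grip":0.02},{"ax":0,"ay":0,"az":0,"x":0.0045,"y":-0.0136,"z":0.06,"grip":0.02},{"ax":0,"ay":0,"az":0,"x":0.0045,"y":-0.0136,"z":0.09,"grip":0.02},{"ax":0,"ay":0,"az":0,"x":0.0045,"y":-0.0136,"z":0.11,"grip":0.02},{"ax":0,"ay":0,"az":0,"x":0.0045,"y":-0.0136,"z":0.12,"grip":0.02},{"ax":0,"ay":0,"az":0,"x":0.0045,"y":-0.0136,"z":0.12,"grip":0.02},{"ax":0,"ay":0,"az":0,"x":0.0045,"y":-0.0136,"z":0.12,"grip":0.02}]' 30
python3 -c "
from h import *
im,P=cloud('wrist'); cv2.imwrite('pics/wrist2.png',im)
hsv=cv2.cvtColor(im,cv2.COLOR_BGR2HSV).astype(int); H,S,V=[hsv[...,i] for i in range(3)]
q=P[(H>45)&(H<75)&(S>120)]; q=q[np.isfinite(q[:,2])];print('mat',np.nanmedian(q,0),np.percentile(q,[1,99],axis=0))
q=P[(H<20)&(S>110)&(P[...,2]>.03)&(P[...,2]<.06)&(abs(P[...,1]+.35)<.06)]
print(cv2.minAreaRect(q[:,:2].astype(np.float32)*1000),len(q),np.linalg.lstsq(np.c_[q[:,:2]-q[:,:2].mean(0),np.ones(len(q))],q[:,2],rcond=None)[0])
st()"
```

```text
time: 4.45
eef_pos: [0.4096, -0.3377, 0.1473]
ee_rot: [-0.119, 3.139, -0.001]
ft_force: [0.4, 0.8, -1.3]
width: 0.0258
grip_force: 29.9
time: 5.15
eef_pos: [0.4083, -0.3493, 0.0276]
ee_rot: [-0.123, 3.138, -0.001]
ft_force: [0.5, 0.5, -0.5]
width: 0.0256
grip_force: 29.9
mat [ 0.33584524 -0.35468369  0.004283  ] [[ 0.28493411 -0.4113767   0.002755  ]
 [ 0.46817696 -0.29308859  0.00619225]]
((380.8416748046875, -348.3125915527344), (43.37392807006836, 131.6387481689453), 86.68364715576172) 11993 [-0.00535226 -0.01462798  0.04440034]
5.2 [ 0.4085 -0.3494  0.0278] [-1.230e-01  3.138e+00 -1.000e-03] [ 0.2 -0.8 -1.3] 0.0257 29.9
```

```bash
python3 -m crank '[{"ax":0,"ay":0,"az":0,"x":0,"y":0,"z":0.006,"grip":0.02},{"ax":0,"ay":0,"az":0,"x":0,"y":0,"z":0.011,"grip":0.02},{"ax":0,"ay":0,"az":0,"x":0,"y":0,"z":0.013,"grip":0.02},{"ax":0,"ay":0,"az":0,"x":0,"y":0,"z":0.014,"grip":0.02},{"ax":0,"ay":0,"az":0,"x":0,"y":0,"z":0.015,"grip":0.02},{"ax":0,"ay":0,"az":0,"x":0,"y":0,"z":0.015,"grip":0.02},{"ax":0,"ay":0,"az":0,"x":0,"y":0,"z":0.015,"grip":0.02}]' 30; python3 -m crank '[{"ax":0,"ay":0,"az":0,"x":0,"y":0,"z":0.0005,"grip":0.02},{"ax":0,"ay":0,"az":0,"x":0,"y":0,"z":0.001,"grip":0.02},{"ax":0,"ay":0,"az":0,"x":0,"y":0,"z":0.001,"grip":0.02},{"ax":0,"ay":0,"az":0,"x":0,"y":0,"z":0.001,"grip":0.02}]' 30
```

```text
time: 5.9
eef_pos: [0.4078, -0.349, 0.0116]
ee_rot: [0.123, -3.139, 0.0]
ft_force: [-0.5, 0.3, -0.9]
width: 0.0254
grip_force: 29.9
time: 6.3
eef_pos: [0.4079, -0.349, 0.0109]
ee_rot: [-0.123, 3.139, 0.0]
ft_force: [-1.1, 1.8, 4.5]
width: 0.0261
grip_force: 29.9
```

Force of 4.5 N: the gouge has touched down. I open the fingers, rise and look.

```bash
python3 -m crank '[{"ax":0,"ay":0,"az":0,"x":0,"y":0,"z":0,"grip":0.028},{"ax":0,"ay":0,"az":0,"x":0,"y":0,"z":0,"grip":0.032},{"ax":0,"ay":0,"az":0,"x":0,"y":0,"z":0,"grip":0.045},{"ax":0,"ay":0,"az":0,"x":0,"y":0,"z":0,"grip":0.06},{"ax":0,"ay":0,"az":0,"x":0,"y":0,"z":0,"grip":0.06},{"ax":0,"ay":0,"az":0,"x":0,"y":0,"z":-0.02,"grip":0.06},{"ax":0,"ay":0,"az":0,"x":0,"y":0,"z":-0.06,"grip":0.06},{"ax":0,"ay":0,"az":0,"x":0,"y":0,"z":-0.10,"grip":0.06},{"ax":0,"ay":0,"az":0,"x":0,"y":0,"z":-0.14,"grip":0.06},{"ax":0,"ay":0,"az":0,"x":0,"y":0,"z":-0.18,"grip":0.06}]' 30; python3 -m crank '[{"ax":0,"ay":0,"az":0,"x":0,"y":0,"z":-0.05,"grip":0.0},{"ax":0,"ay":0,"az":0,"x":0,"y":0,"z":-0.10,"grip":0.0},{"ax":0,"ay":0,"az":0,"x":0,"y":0,"z":-0.15,"grip":0.0},{"ax":0,"ay":0,"az":0,"x":0,"y":0,"z":-0.17,"grip":0.0},{"ax":0,"ay":0,"az":0,"x":0,"y":0,"z":-0.17,"grip":0.0}]' 30
python3 -c "
from h import *
im,P=cloud('wrist'); cv2.imwrite('pics/wrist3.png',im)
hsv=cv2.cvtColor(im,cv2.COLOR_BGR2HSV).astype(int); H,S,V=[hsv[...,i] for i in range(3)]
q=P[(H<20)&(S>110)&(P[...,2]>.02)&(P[...,2]<.04)&(abs(P[...,1]+.35)<.06)]
print(cv2.minAreaRect(q[:,:2].astype(np.float32)*1000),len(q),q[:,2].mean())
th=1.68
X=np.array([.990,-.139]);Y=np.array([.139,.990]);O=np.array([.620,-.0155])
plan((.72,-.04,.35),-8)"
```

```text
time: 7.3
eef_pos: [0.4075, -0.3489, 0.1922]
ee_rot: [-0.122, 3.139, -0.0]
ft_force: [0.7, 0.0, -1.0]
width: 0.0597
grip_force: 0.0
time: 7.8
eef_pos: [0.4087, -0.3499, 0.3637]
ee_rot: [-0.122, 3.135, -0.004]
ft_force: [0.2, -0.4, 0.3]
width: 0.028
grip_force: 0.0
((380.27459716796875, -349.55718994140625), (129.67115783691406, 25.075695037841797), 4.018982410430908) 1318 0.0276544651441233
7.85 [ 0.4082 -0.3493  0.3615] [-1.230e-01  3.137e+00 -1.000e-03] [-0.4  0.3 -0.4] 0.024 0.0
shift [-0.335   0.2841  0.0119]
yaw now 4.5 M z [ 0.002 -0.001 -1.   ]
turn [-0.001  0.002  0.218]
```

View pics/wrist3.png

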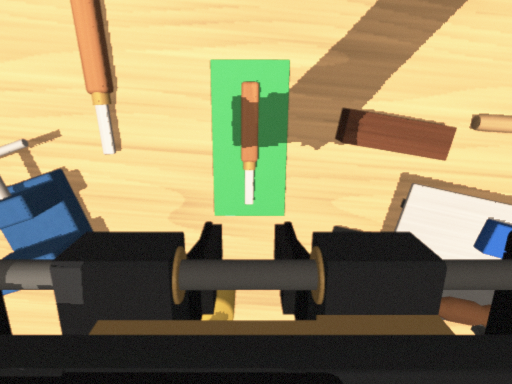

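The wrist view shows the gouge lying flat in the middle of the mat, from (249,85) to (249,205). Next is the guard.

```bash
python3 -c "
from h import *
s=robot.read_state(); T=np.array(camera_info('wrist')['extrinsics']); print('cam in tool',to_tool(T[:3,3]).round(3), np.round(s['joint_pos'],2))
X=np.array([.990,-.139]);Y=np.array([.139,.990]);O=np.array([.620,-.0155])
p=O+X*.09-Y*.01
plan((*p,.36),-8)"
```

```text
cam in tool [ 0.076  0.001 -0.162] [-0.21  0.05  0.89  1.54 -0.04  1.57  2.33]
7.85 [ 0.4082 -0.3493  0.3615] [-1.230e-01  3.137e+00 -1.000e-03] [-0.4  0.3 -0.4] 0.024 0.0
shift [-0.3229  0.2871  0.0018]
yaw now 4.5 M z [ 0.002 -0.001 -1.   ]
turn [-0.001  0.002  0.218]
```

```bash
python3 -m crank '[{"ax":0,"ay":0,"az":0.11,"x":-0.323,"y":0.287,"z":0,"grip":0},{"ax":0,"ay":0,"az":0.218,"x":-0.323,"y":0.287,"z":0,"grip":0},{"ax":0,"ay":0,"az":0.218,"x":-0.323,"y":0.287,"z":0,"grip":0},{"ax":0,"ay":0,"az":0.218,"x":-0.323,"y":0.287,"z":0,"grip":0},{"ax":0,"ay":0,"az":0.218,"x":-0.323,"y":0.287,"z":0,"grip":0},{"ax":0,"ay":0,"az":0.218,"x":-0.323,"y":0.287,"z":0,"grip":0},{"ax":0,"ay":0,"az":0.218,"x":-0.323,"y":0.287,"z":0,"grip":0},{"ax":0,"ay":0,"az":0.218,"x":-0.323,"y":0.287,"z":0,"grip":0},{"ax":0,"ay":0,"az":0.218,"x":-0.323,"y":0.287,"z":0,"grip":0},{"ax":0,"ay":0,"az":0.218,"x":-0.323,"y":0.287,"z":0,"grip":0}]' 30
python3 -c "
from h import *
im,P=cloud('wrist'); cv2.imwrite('pics/wrist4.png',im)
X=np.array([.990,-.139]);Y=np.array([.139,.990]);O=np.array([.620,-.0155])
hsv=cv2.cvtColor(im,cv2.COLOR_BGR2HSV).astype(int); H,S,V=[hsv[...,i] for i in range(3)]
m=(H>20)&(H<35)&(S>150)&(P[...,2]>.24)
q=P[m]; L=np.c_[(q[:,:2]-O)@X,(q[:,:2]-O)@Y,q[:,2]]
print(len(q),np.percentile(L,[2,50,98],axis=0).round(3),cv2.minAreaRect(q[:,:2].astype(np.float32)*1000))
print(np.linalg.lstsq(np.c_[L[:,:2],np.ones(len(q))],q[:,2],rcond=None)[0])
p=O+X*.09-Y*.01
print(np.round(robot.read_state()['joint_pos'],2))
plan((*p,.235),-8)"
```

```text
time: 8.85
eef_pos: [0.7094, -0.0316, 0.3557]
ee_rot: [-0.209, -3.129, -0.001]
ft_force: [0.0, 0.4, -1.1]
width: 0.0003
grip_force: 0.0
90 [[-0.022 -0.087  0.275]
 [ 0.065  0.     0.427]
 [ 0.085  0.077  0.471]] ((651.5908813476562, -25.16326141357422), (163.0103759765625, 109.9371337890625), 84.33123779296875)
[1.47157407 0.49061365 0.31542568]
[-0.42  0.5   0.69  1.07 -0.31  1.67  1.61]
8.9 [ 0.7081 -0.0349  0.3567] [-2.14e-01 -3.13e+00  1.00e-03] [ 0.  -0.6  0.4] 0.0002 0.0
shift [-0.0005 -0.0029  0.1217]
yaw now -7.8 M z [-0.005 -0.    -1.   ]
turn [-0.001 -0.005  0.003]
```

View pics/wrist4.png

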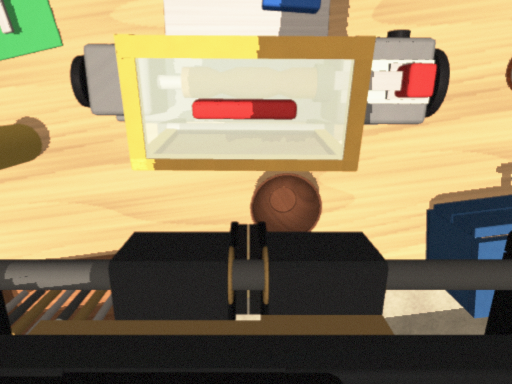

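```bash
python3 -c "
from h import *
i=camera_info('wrist');K=np.array(i['intrinsics']);D=np.array(i['distortion'],float);T=np.array(i['extrinsics'])
X=np.array([.990,-.139]);Y=np.array([.139,.990]);O=np.array([.620,-.0155])
for px,z in (((140,168),.275),((247,169),.275),((358,170),.275),((118,38),.285),((374,40),.285),((245,109),.3),((415,80),.189)):
    p=cv2.undistortPoints(np.array([[px]],float),K,D)[0,0]; d=T[:3,:3]@[p[0],-p[1],-1]; w=T[:3,3]+d*(z-T[2,3])/d[2]; print(px,w.round(3),'lathe',round(float((w[:2]-O)@X),3),round(float((w[:2]-O)@Y),3))
"
```

```text
(140, 168) [ 0.674 -0.112  0.275] lathe 0.067 -0.088
(247, 169) [ 0.686 -0.032  0.275] lathe 0.067 -0.007
(358, 170) [0.698 0.052 0.275] lathe 0.068 0.078
(118, 38) [ 0.585 -0.104  0.285] lathe -0.023 -0.092
(374, 40) [0.609 0.064 0.285] lathe -0.022 0.077
(245, 109) [ 0.641 -0.027  0.3  ] lathe 0.022 -0.008
(415, 80) [0.64  0.137 0.189] lathe -0.002 0.154
```

```bash
python3 -m crank '[{"ax":0,"ay":0,"az":0,"x":-0.01,"y":0,"z":0.03,"grip":0},{"ax":0,"ay":0,"az":0,"x":-0.01,"y":0,"z":0.07,"grip":0},{"ax":0,"ay":0,"az":0,"x":-0.01,"y":0,"z":0.1,"grip":0},{"ax":0,"ay":0,"az":0,"x":-0.005,"y":0,"z":0.102,"grip":0},{"ax":0,"ay":0,"az":0,"x":0.003,"y":0,"z":0.102,"grip":0},{"ax":0,"ay":0,"az":0,"x":0.01,"y":0,"z":0.102,"grip":0},{"ax":0,"ay":0,"az":0,"x":0.014,"y":0,"z":0.102,"grip":0},{"ax":0,"ay":0,"az":0,"x":0.018,"y":0,"z":0.102,"grip":0},{"ax":0,"ay":0,"az":0,"x":0.022,"y":0,"z":0.102,"grip":0},{"ax":0,"ay":0,"az":0,"x":0.025,"y":0,"z":0.102,"grip":0}]' 30
cat >> h.py <<'E'
X=np.array([.990,-.139]);Y=np.array([.139,.990]);O=np.array([.620,-.0155])
def lathe():
    s=st(); d=np.array(s["eef_pos"][:2])-O; print("TCP lathe mm",np.round([d@X*1e3,d@Y*1e3,s["eef_pos"][2]*1e3],1),"force lathe",np.round([np.array(s["ft_force"][:2])@X,np.array(s["ft_force"][:2])@Y,s["ft_force"][2]],1))
E
python3 -c "
from h import *
lathe()"
```

```text
time: 9.9
eef_pos: [0.6828, -0.034, 0.2594]
ee_rot: [0.219, 3.132, 0.0]
ft_force: [3.7, -0.2, 1.9]
width: 0.0008
grip_force: 1.8
9.9 [ 0.6828 -0.034   0.2594] [0.219 3.132 0.   ] [ 3.7 -0.2  1.9] 0.0008 1.8
TCP lathe mm [ 64.8  -9.6 259.4] force lathe [3.7 0.3 1.9]
```

```bash
python3 -m crank '[{"ax":0,"ay":0,"az":0,"x":0.0066,"y":0,"z":0,"grip":0},{"ax":0,"ay":0,"az":0,"x":0.0116,"y":0,"z":0,"grip":0},{"ax":0,"ay":0,"az":0,"x":0.0166,"y":0,"z":0.0004,"grip":0},{"ax":0,"ay":0,"az":0,"x":0.0216,"y":0,"z":0.001,"grip":0},{"ax":0,"ay":0,"az":0,"x":0.0265,"y":0,"z":0.002,"grip":0},{"ax":0,"ay":0,"az":0,"x":0.0313,"y":0,"z":0.0032,"grip":0},{"ax":0,"ay":0,"az":0,"x":0.0361,"y":0,"z":0.0046,"grip":0},{"ax":0,"ay":0,"az":0,"x":0.0408,"y":0,"z":0.0063,"grip":0},{"ax":0,"ay":0,"az":0,"x":0.0455,"y":0,"z":0.0082,"grip":0},{"ax":0,"ay":0,"az":0,"x":0.05,"y":0,"z":0.0104,"grip":0}]' 30
python3 -c "
from h import *
lathe()
im,P=cloud('scene'); cv2.imwrite('pics/scene5.png',cv2.resize(im[150:300,180:380],None,fx=4,fy=4,interpolation=2))"
```

```text
time: 10.9
eef_pos: [0.6327, -0.027, 0.248]
ee_rot: [-0.219, -3.134, -0.0]
ft_force: [2.8, 0.5, 1.9]
width: 0.0001
grip_force: 1.3
10.9 [ 0.6327 -0.027   0.248 ] [-0.219 -3.134 -0.   ] [2.8 0.5 1.9] 0.0001 1.3
TCP lathe mm [ 14.1  -9.6 248. ] force lathe [2.7 0.9 1.9]
```

View pics/scene5.png

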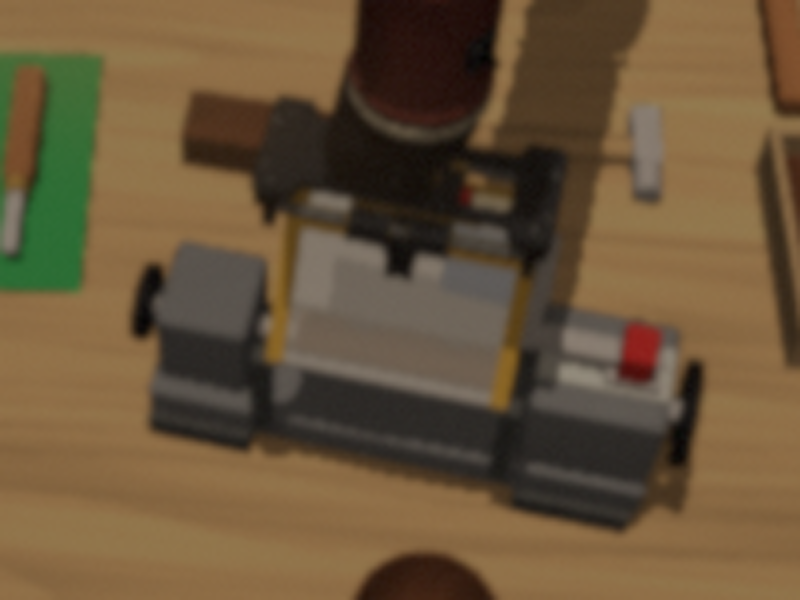

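The scene view shows the guard leaning forward at about 1 rad, with the fingertips on its outer face at (400,265). The pushing force is about 3 N, so I carry on.

```bash
python3 -m crank '[{"ax":0,"ay":0,"az":0,"x":0.0045,"y":0,"z":0.0022,"grip":0},{"ax":0,"ay":0,"az":0,"x":0.0088,"y":0,"z":0.0048,"grip":0},{"ax":0,"ay":0,"az":0,"x":0.013,"y":0,"z":0.0076,"grip":0},{"ax":0,"ay":0,"az":0,"x":0.017,"y":0,"z":0.0106,"grip":0},{"ax":0,"ay":0,"az":0,"x":0.0209,"y":0,"z":0.0137,"grip":0},{"ax":0,"ay":0,"az":0,"x":0.0246,"y":0,"z":0.0171,"grip":0},{"ax":0,"ay":0,"az":0,"x":0.0281,"y":0,"z":0.0206,"grip":0},{"ax":0,"ay":0,"az":0,"x":0.0314,"y":0,"z":0.0243,"grip":0},{"ax":0,"ay":0,"az":0,"x":0.0346,"y":0,"z":0.0282,"grip":0},{"ax":0,"ay":0,"az":0,"x":0.0376,"y":0,"z":0.0322,"grip":0}]' 30
python3 -c "
from h import *
lathe()"
```

```text
time: 11.95
eef_pos: [0.5955, -0.0219, 0.2156]
ee_rot: [-0.219, -3.134, 0.0]
ft_force: [-0.6, 0.3, 3.3]
width: 0.0001
grip_force: 1.0
11.95 [ 0.5955 -0.0219  0.2156] [-0.219 -3.134  0.   ] [-0.6  0.3  3.3] 0.0001 1.0
TCP lathe mm [-23.3  -9.7 215.6] force lathe [-0.6  0.2  3.3]
```

```bash
python3 -m crank '[{"ax":0,"ay":0,"az":0,"x":0.0028,"y":0,"z":0.0042,"grip":0},{"ax":0,"ay":0,"az":0,"x":0.0054,"y":0,"z":0.0085,"grip":0},{"ax":0,"ay":0,"az":0,"x":0.0077,"y":0,"z":0.0129,"grip":0},{"ax":0,"ay":0,"az":0,"x":0.0098,"y":0,"z":0.0174,"grip":0},{"ax":0,"ay":0,"az":0,"x":0.0117,"y":0,"z":0.0221,"grip":0},{"ax":0,"ay":0,"az":0,"x":0.013,"y":0,"z":0.0259,"grip":0},{"ax":0,"ay":0,"az":0,"x":0.0142,"y":0,"z":0.0297,"grip":0},{"ax":0,"ay":0,"az":0,"x":0.015,"y":0,"z":0.0326,"grip":0},{"ax":0,"ay":0,"az":0,"x":0.0157,"y":0,"z":0.0355,"grip":0},{"ax":0,"ay":0,"az":0,"x":0.0163,"y":0,"z":0.0385,"grip":0}]' 30
python3 -c "
from h import *
lathe()"
```

```text
time: 12.95
eef_pos: [0.5797, -0.0196, 0.1772]
ee_rot: [-0.219, -3.134, 0.0]
ft_force: [-0.9, 0.3, 1.5]
width: 0.0006
grip_force: 0.8
12.95 [ 0.5797 -0.0196  0.1772] [-0.219 -3.134  0.   ] [-0.9  0.3  1.5] 0.0006 0.8
TCP lathe mm [-39.3  -9.7 177.2] force lathe [-0.9  0.1  1.5]
```

```bash
python3 -m crank '[{"ax":0,"ay":0,"az":0,"x":0,"y":0,"z":0.001,"grip":0},{"ax":0,"ay":0,"az":0,"x":0,"y":0,"z":0.002,"grip":0},{"ax":0,"ay":0,"az":0,"x":0,"y":0,"z":0.003,"grip":0},{"ax":0,"ay":0,"az":0,"x":0,"y":0,"z":0.004,"grip":0},{"ax":0,"ay":0,"az":0,"x":0.001,"y":0,"z":0.005,"grip":0},{"ax":0,"ay":0,"az":0,"x":0.001,"y":0,"z":0.006,"grip":0},{"ax":0,"ay":0,"az":0,"x":0.001,"y":0,"z":0.007,"grip":0},{"ax":0,"ay":0,"az":0,"x":0.001,"y":0,"z":0.008,"grip":0},{"ax":0,"ay":0,"az":0,"x":0.001,"y":0,"z":0.009,"grip":0},{"ax":0,"ay":0,"az":0,"x":0.001,"y":0,"z":0.0095,"grip":0}]' 30
python3 -m crank '[{"ax":0,"ay":0,"az":0,"x":0,"y":0,"z":0.0007,"grip":0},{"ax":0,"ay":0,"az":0,"x":0,"y":0,"z":0.0014,"grip":0},{"ax":0,"ay":0,"az":0,"x":0,"y":0,"z":0.002,"grip":0},{"ax":0,"ay":0,"az":0,"x":0,"y":0,"z":0.0025,"grip":0},{"ax":0,"ay":0,"az":0,"x":0,"y":0,"z":0.0025,"grip":0}]' 30
```

```text
time: 13.95
eef_pos: [0.5785, -0.0194, 0.1678]
ee_rot: [-0.219, -3.133, 0.0]
ft_force: [-1.2, -0.3, 2.1]
width: 0.0003
grip_force: 0.8
time: 14.45
eef_pos: [0.5787, -0.0195, 0.1654]
ee_rot: [-0.219, -3.134, 0.0]
ft_force: [0.2, -0.7, -0.2]
width: 0.001
grip_force: 0.2
```

```bash
for k in 1 2; do python3 -m crank '[{"ax":0,"ay":0,"az":0,"x":0,"y":0,"z":0.0005,"grip":0},{"ax":0,"ay":0,"az":0,"x":0,"y":0,"z":0.001,"grip":0},{"ax":0,"ay":0,"az":0,"x":0,"y":0,"z":0.0015,"grip":0},{"ax":0,"ay":0,"az":0,"x":0,"y":0,"z":0.0015,"grip":0}]' 30 | egrep "eef_pos|ft_"; done
```

```text
eef_pos: [0.5788, -0.0195, 0.1639]
ft_force: [-0.6, 0.0, 0.2]
eef_pos: [0.5788, -0.0195, 0.1624]
ft_force: [0.4, -0.2, 0.1]
```

```bash
for k in 1 2; do python3 -m crank '[{"ax":0,"ay":0,"az":0,"x":0,"y":0,"z":0.0005,"grip":0},{"ax":0,"ay":0,"az":0,"x":0,"y":0,"z":0.001,"grip":0},{"ax":0,"ay":0,"az":0,"x":0,"y":0,"z":0.001,"grip":0}]' 30 | egrep "eef_pos|ft_"; done
python3 - <<'E'
from h import *
for n in ("top","scene"):
    im,P=cloud(n); hsv=cv2.cvtColor(im,cv2.COLOR_BGR2HSV).astype(int); H,S,V=[hsv[...,i] for i in range(3)]
    L=np.stack([(P[...,:2]-O)@X,(P[...,:2]-O)@Y,P[...,2]],-1)
    m=(H>20)&(H<35)&(S>130)&(abs(L[...,0]+.02)<.09)&(abs(L[...,1]+.01)<.1)&(L[...,2]>.13)
    q=L[m]; print(n,len(q),np.percentile(q,[2,50,98],axis=0).round(3),np.linalg.lstsq(np.c_[q[:,:2],np.ones(len(q))],q[:,2],rcond=None)[0].round(3))
    if n=="top": cv2.imwrite("pics/top6.png",cv2.resize(im[95:225,155:310],None,fx=5,fy=4.6,interpolation=2))
E
```

```text
eef_pos: [0.5788, -0.0195, 0.1615]
ft_force: [-1.3, -0.3, 3.0]
eef_pos: [0.5788, -0.0195, 0.1614]
ft_force: [-5.4, 0.9, 12.2]
top 50 [[-0.07  -0.095  0.157]
 [ 0.033 -0.089  0.164]
 [ 0.051 -0.048  0.332]] [-0.036  0.74   0.24 ]
scene 142 [[-0.013 -0.093  0.157]
 [ 0.017  0.068  0.161]
 [ 0.049  0.078  0.187]] [-0.347  0.002  0.171]
```

View pics/top6.png

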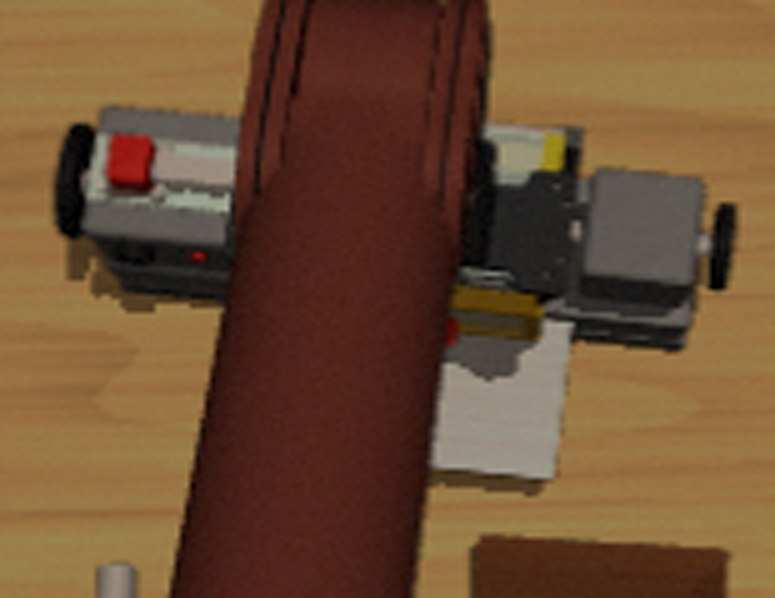

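The guard has settled on its stop: fingertip z is 161.4 mm, and the force rises only there. The top view shows the closed guard's yellow edge at (500,315) and the lock still open at (130,160). Next I go behind the lock.

```bash
python3 -m crank '[{"ax":0,"ay":0,"az":0,"x":0,"y":0,"z":-0.01,"grip":0},{"ax":0,"ay":0,"az":0,"x":0,"y":0,"z":-0.04,"grip":0},{"ax":0,"ay":0,"az":0,"x":0,"y":0,"z":-0.08,"grip":0},{"ax":0,"ay":0,"az":0,"x":-0.01,"y":0.045,"z":-0.08,"grip":0},{"ax":0,"ay":0,"az":0,"x":-0.02,"y":0.09,"z":-0.08,"grip":0},{"ax":0,"ay":0,"az":0,"x":-0.03,"y":0.135,"z":-0.08,"grip":0},{"ax":0,"ay":0,"az":0,"x":-0.04,"y":0.18,"z":-0.08,"grip":0},{"ax":0,"ay":0,"az":0,"x":-0.04,"y":0.205,"z":-0.08,"grip":0},{"ax":0,"ay":0,"az":0,"x":-0.04,"y":0.205,"z":-0.08,"grip":0},{"ax":0,"ay":0,"az":0,"x":-0.04,"y":0.205,"z":-0.08,"grip":0}]' 30
python3 - <<'E'
from h import *
lathe()
im,P=cloud("scene"); hsv=cv2.cvtColor(im,cv2.COLOR_BGR2HSV).astype(int); H,S,V=[hsv[...,i] for i in range(3)]
L=np.stack([(P[...,:2]-O)@X,(P[...,:2]-O)@Y,P[...,2]],-1)
m=((H<6)|(H>174))&(S>130)&(abs(L[...,0])<.05)&(abs(L[...,1]-.14)<.08)&(L[...,2]>.155)
q=L[m]; print(len(q),np.percentile(q,[2,50,98],axis=0).round(3))
E
```

```text
time: 16.95
eef_pos: [0.647, 0.1782, 0.2403]
ee_rot: [0.218, 3.134, -0.002]
ft_force: [0.9, -0.9, 0.2]
width: 0.0006
grip_force: 0.0
16.95 [0.647  0.1782 0.2403] [ 2.180e-01  3.134e+00 -2.000e-03] [ 0.9 -0.9  0.2] 0.0006 0.0
TCP lathe mm [-2.000e-01  1.955e+02  2.403e+02] force lathe [ 1.1 -0.8  0.2]
2410 [[-0.047  0.135  0.184]
 [ 0.024  0.183  0.64 ]
 [ 0.048  0.218  0.665]]
```

```bash
python3 -m crank '[{"ax":0,"ay":0,"az":0,"x":0,"y":0.005,"z":0.02,"grip":0},{"ax":0,"ay":0,"az":0,"x":0,"y":0.005,"z":0.045,"grip":0},{"ax":0,"ay":0,"az":0,"x":0,"y":0.005,"z":0.06,"grip":0},{"ax":0,"ay":0,"az":0,"x":0,"y":0.005,"z":0.068,"grip":0},{"ax":0,"ay":0,"az":0,"x":0,"y":0.0,"z":0.068,"grip":0},{"ax":0,"ay":0,"az":0,"x":0,"y":-0.005,"z":0.068,"grip":0},{"ax":0,"ay":0,"az":0,"x":0,"y":-0.01,"z":0.068,"grip":0},{"ax":0,"ay":0,"az":0,"x":0,"y":-0.015,"z":0.068,"grip":0},{"ax":0,"ay":0,"az":0,"x":0,"y":-0.02,"z":0.068,"grip":0},{"ax":0,"ay":0,"az":0,"x":0,"y":-0.025,"z":0.068,"grip":0}]' 30; python3 -c "
from h import *
lathe()"
python3 -m crank '[{"ax":0,"ay":0,"az":0,"x":0,"y":-0.004,"z":0,"grip":0},{"ax":0,"ay":0,"az":0,"x":0,"y":-0.008,"z":0,"grip":0},{"ax":0,"ay":0,"az":0,"x":0,"y":-0.012,"z":0,"grip":0},{"ax":0,"ay":0,"az":0,"x":0,"y":-0.016,"z":0,"grip":0},{"ax":0,"ay":0,"az":0,"x":0,"y":-0.02,"z":0,"grip":0},{"ax":0,"ay":0,"az":0,"x":0,"y":-0.023,"z":0,"grip":0},{"ax":0,"ay":0,"az":0,"x":0,"y":-0.026,"z":0,"grip":0},{"ax":0,"ay":0,"az":0,"x":0,"y":-0.029,"z":0,"grip":0},{"ax":0,"ay":0,"az":0,"x":0,"y":-0.032,"z":0,"grip":0},{"ax":0,"ay":0,"az":0,"x":0,"y":-0.034,"z":0,"grip":0}]' 30; python3 -c "
from h import *
lathe()"
```

```text
time: 18.0
eef_pos: [0.6437, 0.1531, 0.173]
ee_rot: [0.219, 3.133, 0.001]
ft_force: [1.7, 2.0, 2.3]
width: 0.0004
grip_force: 1.1
18.0 [0.6437 0.1531 0.173 ] [2.190e-01 3.133e+00 1.000e-03] [1.7 2.  2.3] 0.0004 1.1
TCP lathe mm [1.000e-01 1.703e+02 1.730e+02] force lathe [1.4 2.3 2.3]
time: 19.0
eef_pos: [0.6392, 0.1235, 0.1726]
ee_rot: [0.215, 3.133, 0.008]
ft_force: [5.7, 16.2, -2.0]
width: 0.0008
grip_force: 8.1
19.0 [0.6392 0.1235 0.1726] [0.215 3.133 0.008] [ 5.7 16.2 -2. ] 0.0008 8.1
TCP lathe mm [ -0.3 140.3 172.6] force lathe [ 3.4 16.8 -2. ]
```

16.8 N here: either the end stop or a jam. I back off, rise and look.

```bash
python3 -m crank '[{"ax":0,"ay":0,"az":0,"x":0,"y":0.015,"z":0,"grip":0},{"ax":0,"ay":0,"az":0,"x":0,"y":0.03,"z":-0.02,"grip":0},{"ax":0,"ay":0,"az":0,"x":0,"y":0.06,"z":-0.06,"grip":0},{"ax":0,"ay":0,"az":0,"x":0.02,"y":0.1,"z":-0.09,"grip":0},{"ax":0,"ay":0,"az":0,"x":0.04,"y":0.14,"z":-0.1,"grip":0},{"ax":0,"ay":0,"az":0,"x":0.06,"y":0.18,"z":-0.1,"grip":0},{"ax":0,"ay":0,"az":0,"x":0.08,"y":0.21,"z":-0.1,"grip":0},{"ax":0,"ay":0,"az":0,"x":0.1,"y":0.24,"z":-0.1,"grip":0},{"ax":0,"ay":0,"az":0,"x":0.1,"y":0.24,"z":-0.1,"grip":0}]' 30
python3 - <<'E'
from h import *
lathe()
P0=np.load("top.npy"); im0=cv2.imread("pics/top0.png"); im1,P1=cloud("top"); np.save("top7.npy",P1)
for im,P in((im0,P0),(im1,P1)):
    hsv=cv2.cvtColor(im,cv2.COLOR_BGR2HSV).astype(int); H,S,V=[hsv[...,i] for i in range(3)]
    L=np.stack([(P[...,:2]-O)@X,(P[...,:2]-O)@Y,P[...,2]],-1)
    m=((H<6)|(H>174))&(S>150)&(abs(L[...,0])<.05)&(abs(L[...,1]-.12)<.09)&(L[...,2]>.16)&(L[...,2]<.21)
    q=L[m]; print("lock",len(q),q.mean(0).round(4),np.percentile(q,[2,50,98],axis=0).round(3).tolist())
L=np.stack([(P1[...,:2]-O)@X,(P1[...,:2]-O)@Y,P1[...,2]],-1)
m=(H>20)&(H<35)&(S>130)&(abs(L[...,0]+.01)<.1)&(abs(L[...,1]+.01)<.1)&(L[...,2]>.13); q=L[m]
print("guard",len(q),np.percentile(q,[2,50,98],axis=0).round(3).tolist())
cv2.imwrite("pics/top7.png",cv2.resize(im1[90:230,150:375],None,fx=3.5,fy=3.5,interpolation=2))
E
```

```text
time: 19.9
eef_pos: [0.5693, 0.3776, 0.2712]
ee_rot: [-0.206, -3.132, -0.001]
ft_force: [-0.1, 0.9, -0.8]
width: 0.0002
grip_force: 0.0
19.9 [0.5693 0.3776 0.2712] [-2.060e-01 -3.132e+00 -1.000e-03] [-0.1  0.9 -0.8] 0.0002 0.0
TCP lathe mm [-104.9  382.1  271.2] force lathe [-0.2  0.9 -0.8]
lock 100 [-0.0011  0.1591  0.1864] [[-0.014, 0.148, 0.166], [-0.001, 0.159, 0.188], [0.015, 0.171, 0.196]]
lock 102 [-0.0014  0.1148  0.1867] [[-0.014, 0.103, 0.165], [-0.002, 0.114, 0.189], [0.015, 0.127, 0.193]]
guard 556 [[-0.07, -0.095, 0.154], [-0.057, -0.015, 0.163], [0.049, 0.076, 0.17]]
```

View pics/top7.png

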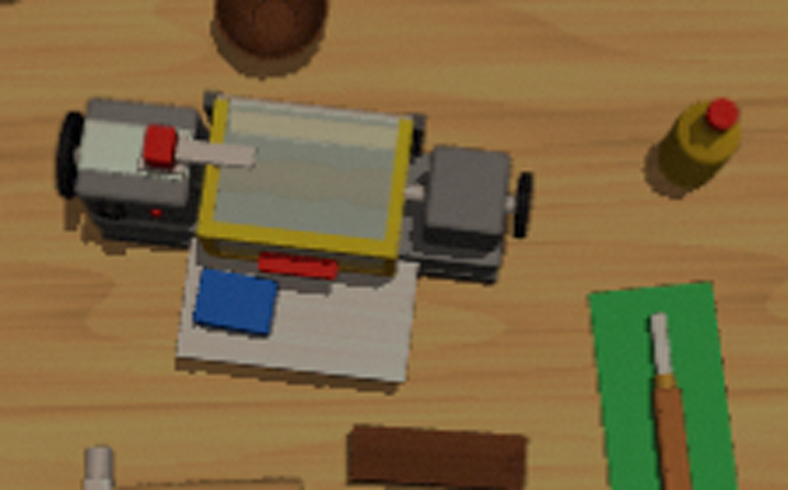

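The top view shows the lock's grip at (160,146), with its tongue over the closed guard and ending at (255,156). The travel measures about 45 mm, so I push again more firmly to tell the end stop from a jam.

```bash
python3 -c "
from h import *
p=O+Y*.160
plan((*p,.24),-8)"
python3 -m crank '[{"ax":0,"ay":0,"az":0,"x":-0.03,"y":-0.05,"z":0,"grip":0},{"ax":0,"ay":0,"az":0,"x":-0.06,"y":-0.09,"z":0,"grip":0},{"ax":0,"ay":0,"az":0,"x":-0.08,"y":-0.13,"z":0,"grip":0},{"ax":0,"ay":0,"az":0,"x":-0.1,"y":-0.17,"z":0,"grip":0},{"ax":0,"ay":0,"az":0,"x":-0.1,"y":-0.21,"z":0.03,"grip":0},{"ax":0,"ay":0,"az":0,"x":-0.1,"y":-0.218,"z":0.06,"grip":0},{"ax":0,"ay":0,"az":0,"x":-0.1,"y":-0.218,"z":0.09,"grip":0},{"ax":0,"ay":0,"az":0,"x":-0.1,"y":-0.218,"z":0.1,"grip":0},{"ax":0,"ay":0,"az":0,"x":-0.1,"y":-0.225,"z":0.1,"grip":0},{"ax":0,"ay":0,"az":0,"x":-0.1,"y":-0.233,"z":0.1,"grip":0}]' 30; python3 -c "
from h import *
lathe()"
```

```text
19.95 [0.5711 0.3742 0.2714] [-2.110e-01 -3.133e+00  2.000e-03] [-0.2  0.  -0.8] 0.0006 0.0
shift [-0.1016 -0.2196  0.0316]
yaw now -7.7 M z [-0.002 -0.001 -1.   ]
turn [-0.001 -0.001  0.005]
time: 20.95
eef_pos: [0.6403, 0.126, 0.1736]
ee_rot: [0.219, 3.133, -0.0]
ft_force: [-0.8, -1.2, -0.1]
width: 0.0003
grip_force: 0.0
20.95 [0.6403 0.126  0.1736] [ 0.219  3.133 -0.   ] [-0.8 -1.2 -0.1] 0.0003 0.0
TCP lathe mm [  0.4 142.9 173.6] force lathe [-0.6 -1.3 -0.1]
```

```bash
python3 -m crank '[{"ax":0,"ay":0,"az":0,"x":0,"y":-0.002,"z":0,"grip":0},{"ax":0,"ay":0,"az":0,"x":0,"y":-0.004,"z":0,"grip":0},{"ax":0,"ay":0,"az":0,"x":0,"y":-0.005,"z":0,"grip":0},{"ax":0,"ay":0,"az":0,"x":0,"y":-0.006,"z":0,"grip":0},{"ax":0,"ay":0,"az":0,"x":0,"y":-0.006,"z":0,"grip":0}]' 30; python3 -c "
from h import *
lathe()";python3 -m crank '[{"ax":0,"ay":0,"az":0,"x":0,"y":-0.001,"z":0,"grip":0},{"ax":0,"ay":0,"az":0,"x":0,"y":-0.002,"z":0,"grip":0},{"ax":0,"ay":0,"az":0,"x":0,"y":-0.002,"z":0,"grip":0}]' 30; python3 -c "
from h import *
lathe()"
```

```text
time: 21.45
eef_pos: [0.6402, 0.1236, 0.1742]
ee_rot: [0.215, 3.131, 0.006]
ft_force: [2.2, 7.0, 0.3]
width: 0.0001
grip_force: 4.1
21.45 [0.6402 0.1236 0.1742] [0.215 3.131 0.006] [2.2 7.  0.3] 0.0001 4.1
TCP lathe mm [  0.7 140.5 174.2] force lathe [1.2 7.3 0.3]
time: 21.75
eef_pos: [0.6401, 0.1235, 0.1743]
ee_rot: [0.212, 3.13, 0.009]
ft_force: [3.6, 12.6, -0.1]
width: 0.0007
grip_force: 6.4
21.75 [0.6401 0.1235 0.1743] [0.212 3.13  0.009] [ 3.6 12.6 -0.1] 0.0007 6.4
TCP lathe mm [  0.6 140.4 174.3] force lathe [ 1.8 13.  -0.1]
```

```bash
python3 -m crank '[{"ax":0,"ay":0,"az":0,"x":0,"y":-0.002,"z":0,"grip":0},{"ax":0,"ay":0,"az":0,"x":0,"y":-0.004,"z":0,"grip":0},{"ax":0,"ay":0,"az":0,"x":0,"y":-0.004,"z":0,"grip":0},{"ax":0,"ay":0,"az":0,"x":0,"y":-0.004,"z":0,"grip":0}]' 30; python3 - <<'E'
from h import *
lathe()
im,P=cloud("scene"); cv2.imwrite("pics/scene8.png",cv2.resize(im[170:300,210:370],None,fx=5,fy=4.6,interpolation=2))
E
```

```text
time: 22.15
eef_pos: [0.64, 0.1233, 0.1744]
ee_rot: [0.208, 3.129, 0.015]
ft_force: [7.7, 20.9, -1.6]
width: 0.0003
grip_force: 10.9
22.15 [0.64   0.1233 0.1744] [0.208 3.129 0.015] [ 7.7 20.9 -1.6] 0.0003 10.9
TCP lathe mm [  0.6 140.2 174.4] force lathe [ 4.8 21.8 -1.6]
```

View pics/scene8.png

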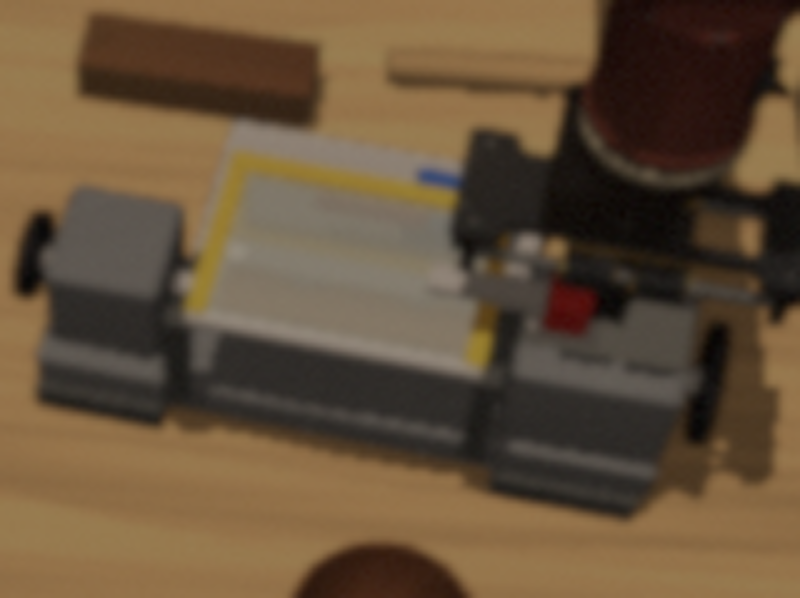

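The scene view shows the tongue lying well over the closed guard, ending at (440,280), with the grip at (572,305) not moving under 22 N. That is the end stop. I retreat and check the final state.

```bash
python3 -m crank '[{"ax":0,"ay":0,"az":0,"x":0,"y":0.015,"z":0,"grip":0},{"ax":0,"ay":0,"az":0,"x":0,"y":0.03,"z":-0.02,"grip":0},{"ax":0,"ay":0,"az":0,"x":0,"y":0.06,"z":-0.06,"grip":0},{"ax":0,"ay":0,"az":0,"x":0.02,"y":0.1,"z":-0.09,"grip":0},{"ax":0,"ay":0,"az":0,"x":0.04,"y":0.14,"z":-0.1,"grip":0},{"ax":0,"ay":0,"az":0,"x":0.06,"y":0.18,"z":-0.1,"grip":0},{"ax":0,"ay":0,"az":0,"x":0.08,"y":0.21,"z":-0.1,"grip":0},{"ax":0,"ay":0,"az":0,"x":0.1,"y":0.24,"z":-0.1,"grip":0},{"ax":0,"ay":0,"az":0,"x":0.1,"y":0.24,"z":-0.1,"grip":0},{"ax":0,"ay":0,"az":0,"x":0.1,"y":0.24,"z":-0.1,"grip":0}]' 30
python3 - <<'E'
from h import *
st()
im,P=cloud("top"); hsv=cv2.cvtColor(im,cv2.COLOR_BGR2HSV).astype(int); H,S,V=[hsv[...,i] for i in range(3)]
L=np.stack([(P[...,:2]-O)@X,(P[...,:2]-O)@Y,P[...,2]],-1)
m=((H<6)|(H>174))&(S>150)&(abs(L[...,0])<.05)&(abs(L[...,1]-.12)<.09)&(L[...,2]>.16)&(L[...,2]<.21)
print("lock",L[m].mean(0).round(4))
m=(H>95)&(H<130)&(S>120)&(abs(P[...,0]-.517)<.06)&(abs(P[...,1]-.045)<.06); print("sand",P[m].mean(0).round(3))
m=(H>20)&(H<35)&(S>130)&(abs(L[...,0]+.01)<.1)&(abs(L[...,1]+.01)<.1)&(L[...,2]>.13); print("guard",np.percentile(L[m],[2,50,98],axis=0).round(3).tolist())
print(order.close_job())
E
```

```text
time: 23.2
eef_pos: [0.5722, 0.3669, 0.2728]
ee_rot: [0.217, 3.134, -0.001]
ft_force: [0.5, -1.0, 0.4]
width: 0.0007
grip_force: 0.0
23.2 [0.5722 0.3669 0.2728] [ 2.170e-01  3.134e+00 -1.000e-03] [ 0.5 -1.   0.4] 0.0007 0.0
lock [-0.0015  0.1148  0.1869]
sand [0.516 0.045 0.086]
guard [[-0.07, -0.095, 0.155], [-0.057, -0.016, 0.163], [0.048, 0.077, 0.17]]
the job is handed in; nothing more can be done
None
```

I handed the job in at 23 s: the gouge lies flat on the mat, the guard was lowered slowly onto its stop, and the lock was pushed until it would not move under 22 N (the cameras measured about 45 mm of travel, not 50), with the sanding block where it was.

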